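Put the cordless desk gadgets on charge

ROBOT

A 6-joint arm with a two-finger parallel gripper is mounted at the origin on the work surface. World frame = base frame: x ahead of the robot, y to its left, z up, the work surface at z = 0. Lengths are in m, angles in rad, forces in N, time in s.
With the tool pointing down it reaches from about 0.375 to 0.975 m from the base axis. Payload 3.8 kg.
Tool frame: the origin (TCP) lies on the mounting face of the last link; the fingertips stand 173 mm ahead of it and the grasp point (between the pads) lies 155 mm ahead of it (bot.hold_point_z is the distance from the TCP to the grasp point, in m); z points along the fingers, y is the line along which they close (so a half turn about z gives the same grasp; the last joint's range is limited). The gripper opens to 85 mm and grips with 20 to 120 N. Pads are 22 mm wide; open, the fingers measure 114 mm over their backs; the gripper's body (76 mm by 85 mm) begins 54 mm behind the grasp point. The pads swing forward as they close: fully open they stand 13 mm farther back than shut.
Start: joints at [-1.284, 0.264, 1.604, -0, 1.274, -0.037], TCP at [0.215, -0.64, 0.405] pointing down, gripper open.
Joint ranges: [-2.63, 2.63], [-0.94, 2.18], [0.31, 2.57], [-1.31, 4.45], [0, 2.66], [-2.55, 2.55]. Speed limits (rad/s): [2.57, 2.57, 3.14, 3.14, 3.14, 3.14].

INTERFACE

Orientations are given as a rotation vector (axis times angle).
In Python, from workcell import bot, optics gives the robot as it stands.
- The arm moves only by the shell command python3 -m jog 'ROWS' [OPENING] [FORCE]. ROWS is JSON, a list of rows, each an object of numbers: "dx", "dy", "dz": the shift along the tool's x, y, z in mm; "ax", "ay", "az": the turn, a rotation vector about the tool's x, y, z in degrees. A call has 1 to 20 rows; each row shifts and turns the commanded pose from where the row before left it, along the tool's axes as they then stand; what a row does not reach is not made up. A row lasts 1/12 s, in which the tool goes at most 41.7 mm and 7.16 degrees, less where a joint would pass 70% of its speed; a pose out of reach is approached as far as the arm can. A call with a gripper value outside its range is refused whole. OPENING is the opening, from 0 (shut) to 1 (fully open), set as the call begins (- or left out, the last holds). The fingers move at their own pace and stop on an object; FORCE is the grip in N (left out, the last holds). Time passes only in rows, so rows that do not move let the fingers close. It gives the time, the measured TCP pose, the force, the opening and the grip force at its end, in the units of the state.
- bot.read_state(): the state, without advancing time (a new reading comes with each control period).
- optics.read_camera(name): name is "side" or "top"; returns a dict with "img" (420x560x3 uint8, red, green, blue), "vertical_fov" (degrees; the focal length in pixels is half the picture's height over the tangent of half this angle, whatever the lens; pixels are square), "cx", "cy" (the principal point, pixels), "k1" (the pictures are not rectified: a ray, as slopes to the right and down, at radius r is drawn at 1 + k1 r^2 times it, then the intrinsics apply), "R" (3x3) and "t" (3): a world point X has camera coordinates R X + t. Camera axes: x right, y down, z forward; pixel columns grow to the right and rows downward; lengths in m; the calibration is good to about 2 mm. A picture is of the moment at which its call begins. There is no depth.
- bot.finish_job(): hands the job in; it is judged then, once.
The state is a dict: "time": time; "q": joint angles; "joint_vel": joint speeds; "joint_torque": joint torques, N m; "tool_pos": TCP position; "tcp_rot": TCP orientation; "wrist_force": force on the tool from outside, world axes, zero at the start; "torque": the same for the moment, N m; "width": opening from 0.0 (shut) to 1.0 (fully open); "grip_force": force on a finger pad.
Only numpy, scipy, OpenCV 4.12 (cv2) and the standard library are available. Lean on these libraries where they do the work, as an engineer would, in place of code of your own. Each camera call takes 0.05 s, during which the arm holds its last target. There are 200 camera calls.

TASK

Put the four cordless gadgets on this desk on charge: the mouse, the round speakerphone, the long voice recorder and the earbud case each go into the white charging cradle of their own shape, lying flat, right way up, in the middle and lengthways along it (either way round). Set each one down rather than dropping it, and leave the stapler and the roll of tape where they are.

Things in the scene. Friction and masses are not known exactly. Their poses are not given: they have to be found in the camera images.
- mouse: Cordless mouse, grey plastic with a black wheel: from above an oval with straight sides, 100 x 56 mm, 32 mm high; sides upright up to 24 mm, the middle 44 mm of the long sides flat, the top 8 mm stepped in by 7 mm. About 0.09 kg. Origin: centre of its underside; z up. x along its 100 mm length, y across the 56 mm.
- speakerphone: Round cordless speakerphone puck, grey plastic with a black round grille on top: diameter 60 mm, 26 mm high, upright sides. About 0.12 kg. Origin: centre of its underside; z up. Any yaw will do.
- recorder: Cordless voice recorder, a long narrow grey bar with a black screen and buttons on top: 112 x 36 mm, 20 mm high. About 0.09 kg. Origin: centre of its underside; z up. x along its 112 mm length, y across the 36 mm.
- earbud_case: Earbud case, a short grey rounded box with a thin black seam round its sides: 60 x 46 mm, 26 mm high. About 0.06 kg. Origin: centre of its underside; z up. x along its 60 mm length, y across the 46 mm.
- mouse_cradle: Cradle of the mouse: oval with straight sides, 118 x 74 mm inside. It is a fixed white plastic charging cradle: an open shallow tray with a 4 mm thick floor and a rim 5 mm thick whose top is 8 mm above the desk, so the rim stands 4 mm above the floor. Origin: centre of its underside, on the desk; x along its length, z up. The gadget rests on its floor, 4 mm above this origin.
- speakerphone_cradle: Cradle of the speakerphone: round, 78 mm across inside. It is a fixed white plastic charging cradle: an open shallow tray with a 4 mm thick floor and a rim 5 mm thick whose top is 8 mm above the desk, so the rim stands 4 mm above the floor. Origin: centre of its underside, on the desk; x along its length, z up. The gadget rests on its floor, 4 mm above this origin.
- recorder_cradle: Cradle of the recorder: long narrow rectangle, 130 x 54 mm inside. It is a fixed white plastic charging cradle: an open shallow tray with a 4 mm thick floor and a rim 5 mm thick whose top is 8 mm above the desk, so the rim stands 4 mm above the floor. Origin: centre of its underside, on the desk; x along its length, z up. The gadget rests on its floor, 4 mm above this origin.
- earbud_cradle: Cradle of the earbud case: short rectangle, 78 x 64 mm inside. It is a fixed white plastic charging cradle: an open shallow tray with a 4 mm thick floor and a rim 5 mm thick whose top is 8 mm above the desk, so the rim stands 4 mm above the floor. Origin: centre of its underside, on the desk; x along its length, z up. The gadget rests on its floor, 4 mm above this origin.
- stapler: Small black and steel stapler, 84 x 26 mm, 34 mm high, loose; to be left alone. Origin: centre of its underside; z up. x along its length.
- tape_roll: Roll of clear sticky tape lying flat, outer diameter 52 mm, hole 28 mm, 19 mm high, loose; to be left alone. Origin: centre of its underside; z up. Also on the desk, clear of everything above: a note block, an eraser, a glue stick (80 mm tall), and a mug on a coaster beyond them (98 mm tall).
There are look-alikes about, which are no part of the job. What is shaped like the speakerphone but blue or red is not meant.

How it is judged:
By the outcome, as a careful person would: the job done as asked, in the order asked, and still so for the second after the job is handed in, with the robot touching nothing.
It also fails if it takes over 125 s, if anything falls off the work surface, if the arm or the gripper's body presses on something with over 40 N, if the wrist force passes 120 N, or if a joint passes its speed limit or range.

## Working session

There is one attempt and no reset: what is moved stays moved. The work goes in short steps, Python scripts to look and compute and a shell command to move; the robot and the scene stay as the last step left them, time stands still between calls to the robot, and variables do not carry over. Pictures are saved under pics/ and viewed, at most 14 in all, crops included, and the job is handed in when it is done.

```bash
ls; mkdir -p pics
python3 - <<'E'
from workcell import bot, optics
import cv2
for n in("top","side"):
    c=optics.read_camera(n); cv2.imwrite(f"pics/{n}0.png",cv2.resize(c["img"][:,:,::-1],(784,588),interpolation=cv2.INTER_CUBIC))
    print(n,{k:v for k,v in c.items() if k!="img"})
print(bot.read_state())
E
```

```text
pics
top {'vertical_fov': 51.92488688311884, 'cx': 279.2550660479075, 'cy': 219.34205634915898, 'k1': -0.053193116193881444, 'R': array([[-0.10871278, -0.99405065, -0.00669619],
       [-0.96918914,  0.10748679, -0.22162807],
       [ 0.22102928, -0.01760393, -0.97510828]]), 't': array([0.0876302 , 0.51199199, 1.17496721])}
side {'vertical_fov': 57.26018666118203, 'cx': 274.8474328649048, 'cy': 210.81036211488498, 'k1': -0.08617994731994906, 'R': array([[ 0.99595988, -0.08818606, -0.01694498],
       [-0.06782192, -0.61501899, -0.78559012],
       [ 0.05885661,  0.78356548, -0.61851518]]), 't': array([-0.52656421,  0.09026221,  0.91057935])}
{'time': 0.1, 'q': array([-1.28389254e+00,  2.64688577e-01,  1.60527752e+00,  1.11349580e-05,
        1.27371461e+00, -3.68439252e-02]), 'joint_vel': array([-1.87683479e-04, -1.87764638e-03, -4.50559981e-03,  6.37928805e-04,
        1.75358966e-05,  9.91876867e-04]), 'joint_torque': array([ 2.12666324e-03, -5.16709149e+01, -3.68589628e+01,  1.19383226e-04,
        6.35690172e-03, -3.89984928e-05]), 'tool_pos': array([ 0.21467666, -0.63961165,  0.40345726]), 'tcp_rot': array([-3.09847747e+00, -5.05984536e-01,  3.92172571e-04]), 'wrist_force': array([ 0.64014305,  0.87269374, -0.33294402]), 'torque': array([ 3.70769474e-02, -2.01921997e-02, -6.86298976e-05]), 'grip_force': 0.0, 'width': 0.9998038900126455}
```

View pics/top0.png

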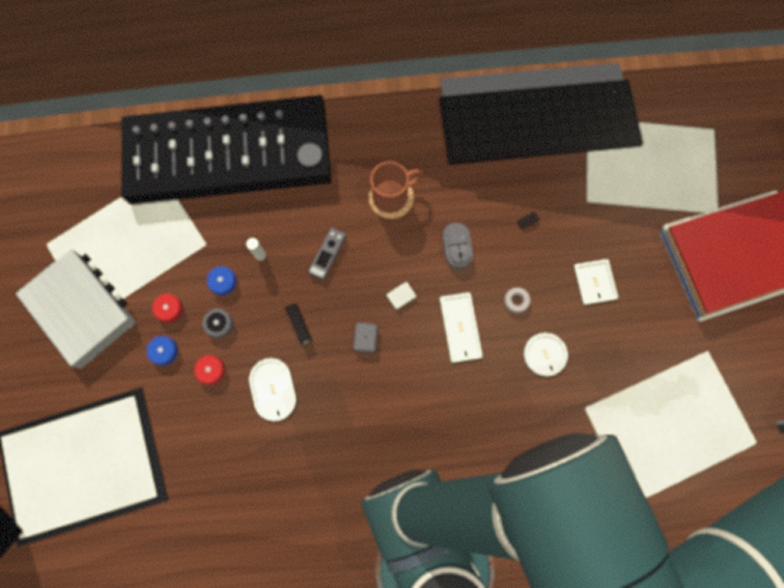

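View pics/side0.png

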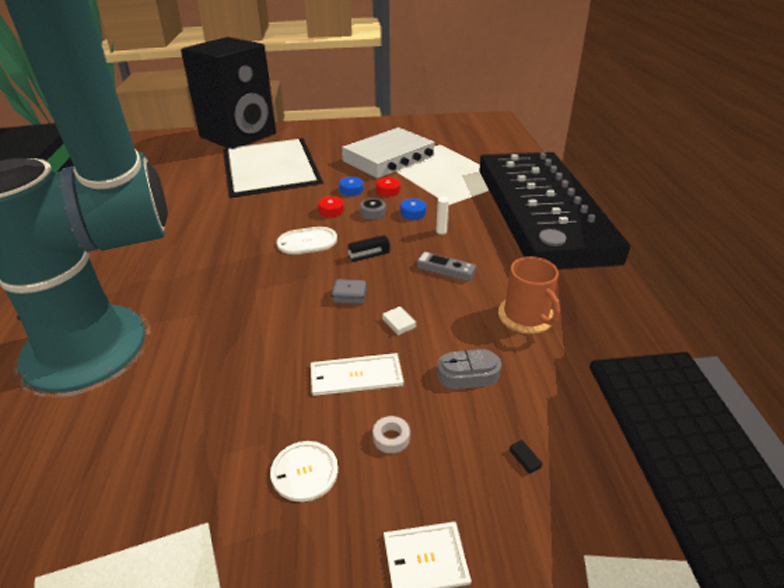

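The top view (784x588 picture) shows mouse (458,244), speakerphone (217,322) between red and blue pucks, recorder (327,253) and earbud case (366,337). The cradles are at mouse (272,390), recorder (461,327), round (546,355) and earbud (596,282). The stapler is at (298,324) and the tape at (517,299). All of them show in the side view too.

```bash
cat > h.py <<'E'
import numpy as np, cv2
from workcell import bot, optics
S={'mouse':((458,244),(468,372),.032),'speaker':((217,322),(372,209),.026),'recorder':((327,253),(446,266),.020),'earbud':((366,337),(349,291),.026),
'mouse_c':((272,390),(307,241),.008),'speaker_c':((546,355),(304,470),.008),'recorder_c':((461,327),(356,374),.008),'earbud_c':((596,282),(425,558),.008),
'stapler':((298,324),(368,248),.034),'tape':((517,299),(392,434),.019),'blue1':((220,280),(413,209),.026),'red1':((166,307),(387,186),.026),'blue2':((162,350),(351,186),.026),'red2':((208,370),(330,207),.026),'glue':((256,248),(442,216),.08),'eraser':((401,295),(399,320),.012)}
def K(c):
    f=210/np.tan(np.radians(c['vertical_fov']/2)); return np.array([[f,0,c['cx']],[0,f,c['cy']],[0,0,1.]])
def rays(c,p):   # p Nx2 pixels -> origin, world dirs
    s=cv2.undistortPointsIter(np.float64(p).reshape(-1,1,2),K(c),np.array([c['k1'],0,0,0.]),None,None,(3,50,1e-10)).reshape(-1,2) if 0 else None
    d=(np.float64(p)-[c['cx'],c['cy']])/K(c)[0,0]; s=d.copy()
    for _ in range(20): s=d/(1+c['k1']*(s**2).sum(1,keepdims=True))
    return -c['R'].T@c['t'], np.c_[s,np.ones(len(s))]@c['R']
def cast(c,p,z):
    o,d=rays(c,p); return (o+d*((z-o[2])/d[:,2])[:,None])[:,:2]
def tri(c1,p1,c2,p2):
    o1,d1=rays(c1,[p1]); o2,d2=rays(c2,[p2])
    a=np.linalg.lstsq(np.c_[d1[0],-d2[0]],o2-o1,rcond=None)[0]
    x,y=o1+a[0]*d1[0],o2+a[1]*d2[0]; return (x+y)/2,np.linalg.norm(x-y)
def contour(c,seed,U=4,colour=False):
    im=cv2.GaussianBlur(c['img'],(3,3),0.6); im=cv2.resize(im,None,fx=U,fy=U,interpolation=cv2.INTER_CUBIC).astype(float)
    r,b=im[:,:,0],im[:,:,2]
    q=(r-b)/(r+8)
    m=(((q<-.3)|(q>.75)) if colour else (abs(q)<.3)).astype(np.uint8)
    m=cv2.morphologyEx(m,cv2.MORPH_OPEN,np.ones((5,5)))
    cs,_=cv2.findContours(m,cv2.RETR_EXTERNAL,cv2.CHAIN_APPROX_NONE)
    s=np.array(seed)/1.4*U
    k=max(cs,key=lambda k:cv2.pointPolygonTest(k,tuple(map(float,s)),True))
    return (k.reshape(-1,2)+.5)/U-.5
def yawPCA(P):
    m=cv2.moments(np.float32(P*1e3)); C=np.array([m['m10'],m['m01']])/m['m00']/1e3
    return C,.5*np.degrees(np.arctan2(2*m['mu11'],m['mu20']-m['mu02']))
def measure(names,cams=None,draw=None):
    cams=cams or {n:optics.read_camera(n) for n in('top','side')}
    vis={n:cv2.resize(cams[n]['img'][:,:,::-1],(784,588)).copy() for n in cams}
    for n in names:
        e=[]
        for i,v in enumerate(('top','side')):
            c=cams[v];k=contour(c,S[n][i],colour=n[:3] in('blu','red'))
            cv2.polylines(vis[v],[np.int32(k*1.4)],True,(0,255,0),1)
            P=cast(c,k,S[n][2]/2); C,y=yawPCA(P); w=cv2.minAreaRect(np.float32(P*1e3)); 
            e.append((C,y,w)); pc=yawPCA(k)[0]; e[-1]+=(pc,)
        X,g=tri(cams['top'],e[0][3],cams['side'],e[1][3])
        a=lambda w:(w[2] if w[1][0]>=w[1][1] else w[2]-90)
        print(n.ljust(11),'top',(e[0][0]*1e3).round(1),'side',(e[1][0]*1e3).round(1),'yaw %.1f %.1f rect %.1f %.1f'%(e[0][1],e[1][1],a(e[0][2]),a(e[1][2])),'size',np.round(e[0][2][1]),np.round(e[1][2][1]),'tri',(X*1e3).round(1),'gap %.1f'%(g*1e3))
    if draw:
        cv2.imwrite(f'pics/{draw}.png',np.hstack([vis['top'][190:480,140:680],vis['side'][150:588,230:560]][:1])); cv2.imwrite(f'pics/{draw}s.png',vis['side'][150:588,230:560])
E
python3 -c "
import h; h.measure(list(h.S),draw='m1')"
```

```text
mouse       top [ 649.1 -126.8] side [ 648.6 -129.3] yaw -0.8 13.3 rect 0.2 0.9 size [107.  62.] [105.  79.] tri [ 649.4 -127.3   12.4] gap 0.7
speaker     top [535.9 400.4] side [535.1 399.5] yaw 47.2 86.0 rect 47.9 87.1 size [67. 62.] [97. 58.] tri [535.6 400.7  11.6] gap 0.9
recorder    top [664.3 155.9] side [663.4 156. ] yaw -30.9 -33.1 rect -31.9 -31.6 size [ 43. 118.] [ 60. 119.] tri [664.4 156.4   8.7] gap 0.5
earbud      top [470.5  91.5] side [469.7  92.1] yaw -8.8 -85.4 rect -11.3 79.5 size [49. 64.] [71. 63.] tri [470.   91.4  12.7] gap 0.7
mouse_c     top [385. 295.] side [384.7 295.7] yaw 9.9 11.1 rect 9.6 9.4 size [138.  92.] [132. 100.] tri [384.3 295.1   3.2] gap 0.0
speaker_c   top [ 395.2 -281.2] side [ 395.1 -280.3] yaw -52.9 -80.9 rect -52.7 -86.0 size [96. 96.] [90. 95.] tri [ 394.9 -281.5    2.5] gap 0.1
recorder_c  top [ 472.8 -111.2] side [ 472.8 -110.6] yaw 2.8 2.8 rect 2.7 2.8 size [149.  73.] [143.  73.] tri [ 472.  -111.3    3.1] gap 0.4
earbud_c    top [ 539.5 -415.6] side [ 540.9 -412.8] yaw 2.8 -8.4 rect 3.3 3.1 size [97. 84.] [90. 80.] tri [ 539.8 -41
[... 423 characters left out ...]
.4] gap 0.9
red1        top [490. 521.] side [580.6 508. ] yaw 58.2 84.4 rect 58.2 83.7 size [67. 60.] [109.  61.] tri [539.4 533.6 -10. ] gap 88.6
blue2       top [490. 521.] side [489.5 522. ] yaw 58.2 88.4 rect 58.2 86.9 size [67. 60.] [106.  60.] tri [489.7 521.   12.7] gap 0.4
red2        top [490. 521.] side [438.1 423.7] yaw 58.2 -88.5 rect 58.2 -89.3 size [67. 60.] [ 61. 105.] tri [466.1 530.1 -34.6] gap 66.0
glue        top [682.6 304.4] side [798.7 460.3] yaw 29.1 -51.6 rect 23.6 -35.2 size [60. 30.] [519. 786.] tri [740.2 292.1  73. ] gap 132.3
eraser      top [554.2   6.3] side [553.6   8.5] yaw -62.5 -71.8 rect -63.8 -63.9 size [47. 58.] [46. 64.] tri [553.7   6.4   7. ] gap 0.2
```

Triangulated mid-heights agree with half the stated heights, and the sizes fit. The duplicate hits for the red pucks and glue don't matter, because the side view locates them. Next is a helper for move sizes, then the mouse.

```bash
cat > go.py <<'E'
import sys,numpy as np
from workcell import bot
from scipy.spatial.transform import Rotation as R
def show(x,y,z,phi):   # mm, deg: tool-axes shift needed and turn
    s=bot.read_state();M=R.from_rotvec(s['tcp_rot']).as_matrix()
    p=s['tool_pos']*1e3;d=M.T@(np.array([x,y,z])-p);cur=np.degrees(np.arctan2(M[1,0],M[0,0]))
    W=R.from_euler('z',phi,degrees=True).as_matrix()@np.diag([1,-1,-1.])
    print('t %.2f'%s['time'],'tcp',p.round(1),'phi %.2f'%cur,'tilt %.2f'%np.degrees(np.arccos(-M[2,2])),'| d',d.round(1),'rv',np.degrees(R.from_matrix(M.T@W).as_rotvec()).round(2),'F',s['wrist_force'].round(1),'w %.3f g %.1f q6 %.2f'%(s['width'],s['grip_force'],s['q'][5]))
show(*map(float,sys.argv[1:5]))
E
python3 go.py 649 -127.5 300 0.5
```

```text
t 0.20 tcp [ 214.7 -639.7  403.8] phi 18.55 tilt 0.09 | d [ 574.7 -347.3  104.4] rv [-9.000e-02  1.000e-02  1.805e+01] F [-0.3 -1.3  0.9] w 1.000 g 0.0 q6 -0.04
```

```bash
python3 -m jog '[{"dx":15,"dy":-9,"dz":2},{"dx":31,"dy":-19,"dz":5.5},{"dx":31,"dy":-19,"dz":5.5},{"dx":31,"dy":-19,"dz":5.5},{"dx":31,"dy":-19,"dz":5.5},{"dx":31,"dy":-19,"dz":5.5},{"dx":31,"dy":-19,"dz":5.5},{"dx":31,"dy":-19,"dz":5.5},{"dx":31,"dy":-19,"dz":5.5},{"dx":31,"dy":-19,"dz":5.5},{"dx":31,"dy":-19,"dz":5.5},{"dx":31,"dy":-19,"dz":5.5},{"dx":31,"dy":-19,"dz":5.5},{"dx":31,"dy":-19,"dz":5.5},{"dx":31,"dy":-19,"dz":5.5},{"dx":31,"dy":-19,"dz":5.5},{"dx":31,"dy":-19,"dz":5.5},{"dx":31,"dy":-18,"dz":5.5},{"dx":31,"dy":-16,"dz":5.5},{"dx":1.7,"dy":0.7,"dz":3.4}]' 1; python3 -m jog '[{"az":6},{"az":6},{"az":6},{},{}]'; python3 go.py 649 -127.5 176 0.5
```

```text
t 0.20 tcp [ 214.7 -639.7  403.8] phi 18.55 tilt 0.09 | d [ 574.7 -347.1  228.4] rv [-9.000e-02  1.000e-02  1.805e+01] F [-0.3 -1.3  0.9] w 1.000 g 0.0 q6 -0.04invalid input
invalid input
```

```bash
python3 -m jog '[{"dx":15,"dy":-9,"dz":2,"ax":0,"ay":0,"az":0}]' ; python3 -m jog --help; python3 go.py 649 -127.5 176 0.5
```

```text
time: 0.28
tool_pos: [0.2248, -0.6279, 0.4025]
tcp_rot: [3.1, 0.503, -0.002]
wrist_force: [-0.3, 0.1, -0.6]
width: 0.998
grip_force: 0.0
t 0.28 tcp [ 224.8 -627.9  402.5] phi 18.43 tilt 0.10 | d [ 561.  -340.9  225.4] rv [ 0.07  0.07 17.93] F [-0.3  0.1 -0.6] w 0.998 g 0.0 q6 -0.01invalid input: not JSON, or not a number
```

```bash
python3 -m jog '[{"dx":33,"dy":-20,"dz":6,"ax":0,"ay":0,"az":0},{"dx":33,"dy":-20,"dz":6,"ax":0,"ay":0,"az":0},{"dx":33,"dy":-20,"dz":6,"ax":0,"ay":0,"az":0},{"dx":33,"dy":-20,"dz":6,"ax":0,"ay":0,"az":0},{"dx":33,"dy":-20,"dz":6,"ax":0,"ay":0,"az":0},{"dx":33,"dy":-20,"dz":6,"ax":0,"ay":0,"az":0},{"dx":33,"dy":-20,"dz":6,"ax":0,"ay":0,"az":0},{"dx":33,"dy":-20,"dz":6,"ax":0,"ay":0,"az":0},{"dx":33,"dy":-20,"dz":6,"ax":0,"ay":0,"az":0},{"dx":33,"dy":-20,"dz":6,"ax":0,"ay":0,"az":0},{"dx":33,"dy":-20,"dz":6,"ax":0,"ay":0,"az":0},{"dx":33,"dy":-20,"dz":6,"ax":0,"ay":0,"az":0},{"dx":33,"dy":-20,"dz":6,"ax":0,"ay":0,"az":0},{"dx":33,"dy":-20,"dz":6,"ax":0,"ay":0,"az":0},{"dx":33,"dy":-20,"dz":6,"ax":0,"ay":0,"az":0},{"dx":33,"dy":-20,"dz":6,"ax":0,"ay":0,"az":0},{"dx":30,"dy":-20,"dz":6,"ax":0,"ay":0,"az":0}]' 1; python3 -m jog '[{"dx":0,"dy":0,"dz":0,"ax":0,"ay":0,"az":6},{"dx":0,"dy":0,"dz":0,"ax":0,"ay":0,"az":6},{"dx":0,"dy":0,"dz":0,"ax":0,"ay":0,"az":6},{"dx":0,"dy":0,"dz":0,"ax":0,"ay":0,"az":0},{"dx":0,"dy":0,"dz":0,"ax":0,"ay":0,"az":0},{"dx":0,"dy":0,"dz":0,"ax":0,"ay":0,"az":0}]'; python3 go.py 649 -127.5 176 0.5
```

```text
time: 1.7
tool_pos: [0.6479, -0.124, 0.3003]
tcp_rot: [-3.1, -0.507, -0.0]
wrist_force: [-1.3, -0.3, -0.3]
width: 1.0
grip_force: 0.0
time: 2.2
tool_pos: [0.6467, -0.1265, 0.3006]
tcp_rot: [-3.141, -0.019, 0.0]
wrist_force: [0.2, 0.4, -0.0]
width: 1.001
grip_force: 0.0
t 2.20 tcp [ 646.7 -126.5  300.6] phi 0.70 tilt 0.01 | d [  2.3   1.1 124.6] rv [-0.01  0.01  0.2 ] F [ 0.2  0.4 -0. ] w 1.001 g 0.0 q6 1.33
```

```bash
python3 -m jog '[{"dx":2.3,"dy":1,"dz":30,"ax":0,"ay":0,"az":0},{"dx":0,"dy":0,"dz":40,"ax":0,"ay":0,"az":0},{"dx":0,"dy":0,"dz":30,"ax":0,"ay":0,"az":0},{"dx":0,"dy":0,"dz":15,"ax":0,"ay":0,"az":0},{"dx":0,"dy":0,"dz":9,"ax":0,"ay":0,"az":0},{"dx":0,"dy":0,"dz":0,"ax":0,"ay":0,"az":0},{"dx":0,"dy":0,"dz":0,"ax":0,"ay":0,"az":0}]'; python3 go.py 649 -127.5 176 0.5
python3 -m jog '[{"dx":0,"dy":0,"dz":0,"ax":0,"ay":0,"az":0},{"dx":0,"dy":0,"dz":0,"ax":0,"ay":0,"az":0},{"dx":0,"dy":0,"dz":0,"ax":0,"ay":0,"az":0},{"dx":0,"dy":0,"dz":0,"ax":0,"ay":0,"az":0},{"dx":0,"dy":0,"dz":0,"ax":0,"ay":0,"az":0},{"dx":0,"dy":0,"dz":0,"ax":0,"ay":0,"az":0},{"dx":0,"dy":0,"dz":0,"ax":0,"ay":0,"az":0},{"dx":0,"dy":0,"dz":0,"ax":0,"ay":0,"az":0}]' 0 40; python3 go.py 649 -127.5 176 0.5
```

```text
time: 2.78
tool_pos: [0.6499, -0.128, 0.1776]
tcp_rot: [3.141, 0.016, 0.002]
wrist_force: [-0.0, 0.0, 0.7]
width: 1.003
grip_force: 0.0
t 2.78 tcp [ 649.9 -128.   177.6] phi 0.57 tilt 0.07 | d [-0.9 -0.5  1.6] rv [ 0.01 -0.07  0.07] F [-0.   0.   0.7] w 1.003 g 0.0 q6 1.33
time: 3.45
tool_pos: [0.6505, -0.128, 0.1792]
tcp_rot: [3.141, 0.015, 0.006]
wrist_force: [-1.0, -0.8, 6.6]
width: 0.648
grip_force: 43.9
t 3.45 tcp [ 650.5 -128.   179.2] phi 0.56 tilt 0.24 | d [-1.5 -0.5  3.2] rv [ 0.06 -0.23  0.06] F [-1.  -0.8  6.6] w 0.648 g 43.9 q6 1.33
```

```bash
python3 -m jog '[{"dx":0,"dy":0,"dz":-20,"ax":0,"ay":0,"az":0},{"dx":0,"dy":0,"dz":-40,"ax":0,"ay":0,"az":0},{"dx":0,"dy":0,"dz":-40,"ax":0,"ay":0,"az":0},{"dx":0,"dy":0,"dz":-20,"ax":0,"ay":0,"az":0},{"dx":-20,"dy":-32,"dz":0,"ax":0,"ay":0,"az":0},{"dx":-20,"dy":-33,"dz":0,"ax":0,"ay":0,"az":0},{"dx":-20,"dy":-33,"dz":0,"ax":0,"ay":0,"az":0},{"dx":-20,"dy":-33,"dz":0,"ax":0,"ay":0,"az":0},{"dx":-20,"dy":-33,"dz":0,"ax":0,"ay":0,"az":0},{"dx":-20,"dy":-33,"dz":0,"ax":0,"ay":0,"az":0},{"dx":-20,"dy":-33,"dz":0,"ax":0,"ay":0,"az":0},{"dx":-20,"dy":-33,"dz":0,"ax":0,"ay":0,"az":0},{"dx":-20,"dy":-33,"dz":0,"ax":0,"ay":0,"az":0},{"dx":-20,"dy":-33,"dz":0,"ax":0,"ay":0,"az":0},{"dx":-20,"dy":-33,"dz":0,"ax":0,"ay":0,"az":0},{"dx":-20,"dy":-33,"dz":0,"ax":0,"ay":0,"az":0},{"dx":-20,"dy":-30,"dz":0,"ax":0,"ay":0,"az":0},{"dx":0,"dy":0,"dz":0,"ax":0,"ay":0,"az":-4.5},{"dx":0,"dy":0,"dz":0,"ax":0,"ay":0,"az":-4.5},{"dx":0,"dy":0,"dz":0,"ax":0,"ay":0,"az":0}]'; python3 -m jog '[{"dx":0,"dy":0,"dz":0,"ax":0,"ay":0,"az":0},{"dx":0,"dy":0,"dz":0,"ax":0,"ay":0,"az":0}]'; python3 go.py 385 295.2 183 9.5
```

```text
time: 5.12
tool_pos: [0.3843, 0.2955, 0.297]
tcp_rot: [-3.13, -0.268, -0.001]
wrist_force: [-0.9, 1.0, -1.2]
width: 0.642
grip_force: 43.2
time: 5.28
tool_pos: [0.3853, 0.2945, 0.2968]
tcp_rot: [-3.131, -0.258, -0.0]
wrist_force: [-0.2, -0.3, -1.8]
width: 0.645
grip_force: 43.2
t 5.28 tcp [385.3 294.5 296.8] phi 9.41 tilt 0.01 | d [ -0.2  -0.7 113.8] rv [-0.   -0.01 -0.09] F [-0.2 -0.3 -1.8] w 0.645 g 43.2 q6 2.01
```

Run:
```python
from workcell import optics
import cv2
c=[cv2.resize(optics.read_camera(n)["img"][:,:,::-1],None,fx=1.4,fy=1.4,interpolation=cv2.INTER_CUBIC) for n in("top","side")]
cv2.imwrite("pics/a1.png",cv2.hconcat([c[0][230:530,140:540],c[1][60:360,200:600]]))
```

```text
(no output)
```

View pics/a1.png

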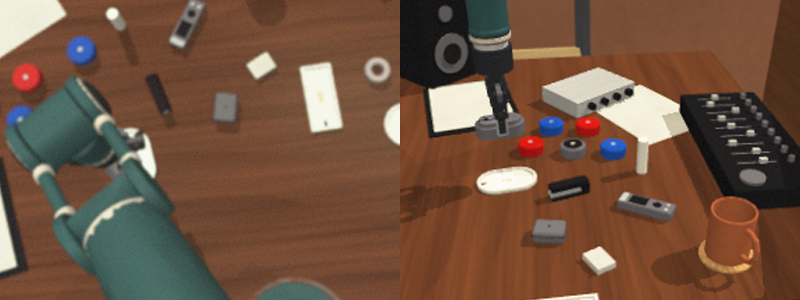

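The picture shows the mouse held level at about (500,125) in the side crop, above its cradle at (507,180). I'll lower it.

```bash
python3 -m jog '[{"dx":0,"dy":-0.7,"dz":30,"ax":0,"ay":0,"az":0},{"dx":0,"dy":0,"dz":40,"ax":0,"ay":0,"az":0},{"dx":0,"dy":0,"dz":25,"ax":0,"ay":0,"az":0},{"dx":0,"dy":0,"dz":8,"ax":0,"ay":0,"az":0},{"dx":0,"dy":0,"dz":3,"ax":0,"ay":0,"az":0},{"dx":0,"dy":0,"dz":3,"ax":0,"ay":0,"az":0},{"dx":0,"dy":0,"dz":0,"ax":0,"ay":0,"az":0},{"dx":0,"dy":0,"dz":0,"ax":0,"ay":0,"az":0}]'; python3 go.py 385 295.2 183 9.5
python3 -m jog '[{"dx":0,"dy":0,"dz":2,"ax":0,"ay":0,"az":0},{"dx":0,"dy":0,"dz":2,"ax":0,"ay":0,"az":0},{"dx":0,"dy":0,"dz":0,"ax":0,"ay":0,"az":0}]';python3 go.py 385 295.2 183 9.5
```

```text
time: 6.05
tool_pos: [0.3861, 0.2961, 0.1894]
tcp_rot: [-3.129, -0.261, -0.004]
wrist_force: [0.1, 0.1, -1.7]
width: 0.643
grip_force: 43.1
t 6.05 tcp [386.1 296.1 189.4] phi 9.53 tilt 0.19 | d [-1.3  0.7  6.4] rv [-0.08 -0.17  0.03] F [ 0.1  0.1 -1.7] w 0.643 g 43.1 q6 2.01
time: 6.3
tool_pos: [0.3852, 0.2956, 0.1841]
tcp_rot: [-3.13, -0.262, -0.001]
wrist_force: [-0.3, -0.0, -1.8]
width: 0.648
grip_force: 43.1
t 6.30 tcp [385.2 295.6 184.1] phi 9.55 tilt 0.06 | d [-0.3  0.3  1.1] rv [-0.02 -0.05  0.05] F [-0.3 -0.  -1.8] w 0.648 g 43.1 q6 2.01
```

```bash
python3 -m jog '[{"dx":0,"dy":0,"dz":1,"ax":0,"ay":0,"az":0},{"dx":0,"dy":0,"dz":0,"ax":0,"ay":0,"az":0}]';python3 -m jog '[{"dx":0,"dy":0,"dz":1,"ax":0,"ay":0,"az":0},{"dx":0,"dy":0,"dz":0,"ax":0,"ay":0,"az":0}]';python3 go.py 385 295.2 183 9.5
```

```text
time: 6.47
tool_pos: [0.3852, 0.2956, 0.1832]
tcp_rot: [-3.13, -0.262, -0.001]
wrist_force: [-1.4, -0.5, 3.3]
width: 0.643
grip_force: 43.7
time: 6.63
tool_pos: [0.3853, 0.2957, 0.1832]
tcp_rot: [3.131, 0.262, -0.0]
wrist_force: [-4.2, -2.4, 12.5]
width: 0.646
grip_force: 44.7
t 6.63 tcp [385.3 295.7 183.2] phi 9.56 tilt 0.01 | d [-0.4  0.5  0.2] rv [0.   0.   0.06] F [-4.2 -2.4 12.5] w 0.646 g 44.7 q6 2.01
```

```bash
python3 -m jog '[{"dx":0,"dy":0,"dz":-1,"ax":0,"ay":0,"az":0}]'; python3 -m jog '[{"dx":0,"dy":0,"dz":0,"ax":0,"ay":0,"az":0},{"dx":0,"dy":0,"dz":0,"ax":0,"ay":0,"az":0},{"dx":0,"dy":0,"dz":0,"ax":0,"ay":0,"az":0},{"dx":0,"dy":0,"dz":0,"ax":0,"ay":0,"az":0},{"dx":0,"dy":0,"dz":0,"ax":0,"ay":0,"az":0}]' 1; python3 -m jog '[{"dx":0,"dy":0,"dz":-10,"ax":0,"ay":0,"az":0},{"dx":0,"dy":0,"dz":-30,"ax":0,"ay":0,"az":0},{"dx":0,"dy":0,"dz":-40,"ax":0,"ay":0,"az":0},{"dx":0,"dy":0,"dz":-40,"ax":0,"ay":0,"az":0},{"dx":0,"dy":0,"dz":0,"ax":0,"ay":0,"az":0},{"dx":0,"dy":0,"dz":0,"ax":0,"ay":0,"az":0}]'; python3 go.py 535.5 400.3 300 9.5
```

```text
time: 6.72
tool_pos: [0.3852, 0.2956, 0.1834]
tcp_rot: [-3.13, -0.262, -0.001]
wrist_force: [-0.0, 0.9, -1.2]
width: 0.647
grip_force: 43.2
time: 7.13
tool_pos: [0.385, 0.2954, 0.1824]
tcp_rot: [3.131, 0.262, -0.0]
wrist_force: [-0.7, 0.2, -0.1]
width: 0.999
grip_force: 0.0
time: 7.63
tool_pos: [0.3864, 0.2964, 0.3069]
tcp_rot: [-3.127, -0.261, -0.011]
wrist_force: [0.1, -0.0, 0.1]
width: 0.997
grip_force: 0.0
t 7.63 tcp [386.4 296.4 306.9] phi 9.55 tilt 0.47 | d [164.2 -77.7   8.4] rv [-0.2  -0.43  0.05] F [ 0.1 -0.   0.1] w 0.997 g 0.0 q6 2.01
```

```bash
python3 -m jog '[{"dx":33,"dy":-15.7,"dz":0,"ax":0,"ay":0,"az":0},{"dx":33,"dy":-15.7,"dz":0,"ax":0,"ay":0,"az":0},{"dx":33,"dy":-15.7,"dz":0,"ax":0,"ay":0,"az":0},{"dx":33,"dy":-15.7,"dz":0,"ax":0,"ay":0,"az":0},{"dx":33,"dy":-15.7,"dz":0,"ax":0,"ay":0,"az":0},{"dx":0,"dy":0,"dz":0,"ax":0,"ay":0,"az":0},{"dx":0,"dy":0,"dz":0,"ax":0,"ay":0,"az":0},{"dx":0,"dy":0,"dz":0,"ax":0,"ay":0,"az":0},{"dx":0,"dy":0,"dz":0,"ax":0,"ay":0,"az":0}]'; python3 go.py 535.5 400.3 177 9.5
python3 - <<'E'
from workcell import optics
import cv2
c=[cv2.resize(optics.read_camera(n)["img"][:,:,::-1],None,fx=1.4,fy=1.4,interpolation=cv2.INTER_CUBIC) for n in("top","side")]
cv2.imwrite("pics/a2.png",cv2.hconcat([c[0][230:530,140:540],c[1][60:360,200:600]]))
E
```

```text
time: 8.38
tool_pos: [0.5335, 0.3994, 0.3016]
tcp_rot: [3.129, 0.262, -0.004]
wrist_force: [0.6, -0.3, -0.6]
width: 0.997
grip_force: 0.0
t 8.38 tcp [533.5 399.4 301.6] phi 9.55 tilt 0.17 | d [  2.5  -0.7 124.6] rv [0.07 0.15 0.05] F [ 0.6 -0.3 -0.6] w 0.997 g 0.0 q6 2.01
```

View pics/a2.png

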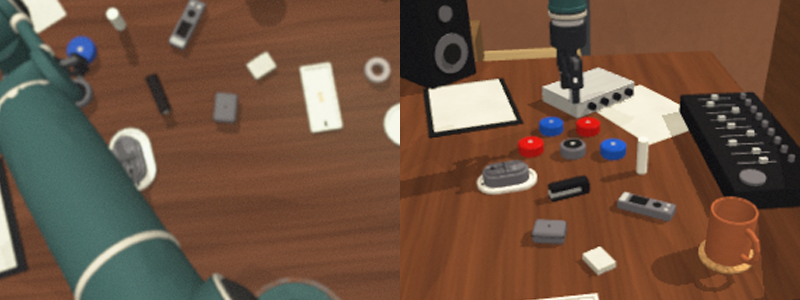

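The mouse sits flat in its cradle, at (132,158) in the top crop and (507,173) in the side crop. The gripper is above the grey puck at (572,148). Next I'll descend and grip.

```bash
python3 -m jog '[{"dx":2,"dy":-0.6,"dz":30,"ax":0,"ay":0,"az":0},{"dx":0,"dy":0,"dz":40,"ax":0,"ay":0,"az":0},{"dx":0,"dy":0,"dz":30,"ax":0,"ay":0,"az":0},{"dx":0,"dy":0,"dz":15,"ax":0,"ay":0,"az":0},{"dx":0,"dy":0,"dz":9,"ax":0,"ay":0,"az":0},{"dx":0,"dy":0,"dz":0,"ax":0,"ay":0,"az":0},{"dx":0,"dy":0,"dz":0,"ax":0,"ay":0,"az":0},{"dx":0,"dy":0,"dz":0,"ax":0,"ay":0,"az":0}]'; python3 go.py 535.5 400.3 177 9.5
python3 -m jog '[{"dx":0,"dy":0,"dz":0,"ax":0,"ay":0,"az":0},{"dx":0,"dy":0,"dz":0,"ax":0,"ay":0,"az":0},{"dx":0,"dy":0,"dz":0,"ax":0,"ay":0,"az":0},{"dx":0,"dy":0,"dz":0,"ax":0,"ay":0,"az":0},{"dx":0,"dy":0,"dz":0,"ax":0,"ay":0,"az":0},{"dx":0,"dy":0,"dz":0,"ax":0,"ay":0,"az":0},{"dx":0,"dy":0,"dz":0,"ax":0,"ay":0,"az":0},{"dx":0,"dy":0,"dz":0,"ax":0,"ay":0,"az":0}]' 0 40; python3 go.py 395.2 -281 177 9.5
```

```text
time: 9.15
tool_pos: [0.5377, 0.4019, 0.1813]
tcp_rot: [-3.129, -0.261, -0.006]
wrist_force: [0.1, -0.6, 1.0]
width: 1.003
grip_force: 0.0
t 9.15 tcp [537.7 401.9 181.3] phi 9.55 tilt 0.24 | d [-2.4  1.2  4.3] rv [-0.1  -0.22  0.05] F [ 0.1 -0.6  1. ] w 1.003 g 0.0 q6 2.01
time: 9.82
tool_pos: [0.5375, 0.4017, 0.1809]
tcp_rot: [-3.129, -0.261, -0.005]
wrist_force: [-0.3, 0.1, 5.7]
width: 0.678
grip_force: 43.5
t 9.82 tcp [537.5 401.7 180.9] phi 9.55 tilt 0.19 | d [-253.7  649.6    2.3] rv [-0.07 -0.17  0.05] F [-0.3  0.1  5.7] w 0.678 g 43.5 q6 2.01
```

```bash
python3 -m jog '[{"dx":0,"dy":0,"dz":-20,"ax":0,"ay":0,"az":0},{"dx":0,"dy":0,"dz":-40,"ax":0,"ay":0,"az":0},{"dx":0,"dy":0,"dz":-40,"ax":0,"ay":0,"az":0},{"dx":0,"dy":0,"dz":-20,"ax":0,"ay":0,"az":0},{"dx":0,"dy":0,"dz":0,"ax":0,"ay":0,"az":0}]';python3 -m jog '[{"dx":-14,"dy":36,"dz":0,"ax":0,"ay":0,"az":0},{"dx":-14,"dy":36,"dz":0,"ax":0,"ay":0,"az":0},{"dx":-14,"dy":36,"dz":0,"ax":0,"ay":0,"az":0},{"dx":-14,"dy":36,"dz":0,"ax":0,"ay":0,"az":0},{"dx":-14,"dy":36,"dz":0,"ax":0,"ay":0,"az":0},{"dx":-14,"dy":36,"dz":0,"ax":0,"ay":0,"az":0},{"dx":-14,"dy":36,"dz":0,"ax":0,"ay":0,"az":0},{"dx":-14,"dy":36,"dz":0,"ax":0,"ay":0,"az":0},{"dx":-14,"dy":36,"dz":0,"ax":0,"ay":0,"az":0},{"dx":-14,"dy":36,"dz":0,"ax":0,"ay":0,"az":0},{"dx":-14,"dy":36,"dz":0,"ax":0,"ay":0,"az":0},{"dx":-14,"dy":36,"dz":0,"ax":0,"ay":0,"az":0},{"dx":-14,"dy":36,"dz":0,"ax":0,"ay":0,"az":0},{"dx":-14,"dy":36,"dz":0,"ax":0,"ay":0,"az":0},{"dx":-14,"dy":36,"dz":0,"ax":0,"ay":0,"az":0},{"dx":-14,"dy":36,"dz":0,"ax":0,"ay":0,"az":0},{"dx":-14,"dy":36,"dz":0,"ax":0,"ay":0,"az":0},{"dx":-14,"dy":36,"dz":0,"ax":0,"ay":0,"az":0}]'; python3 -m jog '[{"dx":0,"dy":0,"dz":0,"ax":0,"ay":0,"az":0},{"dx":0,"dy":0,"dz":0,"ax":0,"ay":0,"az":0},{"dx":0,"dy":0,"dz":0,"ax":0,"ay":0,"az":0},{"dx":0,"dy":0,"dz":0,"ax":0,"ay":0,"az":0}]'; python3 go.py 397 -280.5 185 9.5
 python3 - <<'E'
from workcell import optics
import cv2
c=[cv2.resize(optics.read_camera(n)["img"][:,:,::-1],None,fx=1.4,fy=1.4,interpolation=cv2.INTER_CUBIC) for n in("top","side")]
cv2.imwrite("pics/a3.png",cv2.hconcat([c[0][230:530,340:740],c[1][260:560,130:530]]))
E
```

```text
time: 10.23
tool_pos: [0.5388, 0.4027, 0.3067]
tcp_rot: [-3.124, -0.261, -0.017]
wrist_force: [1.0, 1.3, -0.1]
width: 0.676
grip_force: 43.6
time: 11.73
tool_pos: [0.3943, -0.2811, 0.2977]
tcp_rot: [-3.13, -0.261, 0.001]
wrist_force: [0.6, -0.4, -0.1]
width: 0.682
grip_force: 43.6
time: 12.07
tool_pos: [0.3955, -0.2785, 0.2979]
tcp_rot: [-3.129, -0.263, 0.002]
wrist_force: [-0.2, -0.3, -2.4]
width: 0.675
grip_force: 43.8
t 12.07 tcp [ 395.5 -278.5  297.9] phi 9.60 tilt 0.11 | d [  1.3   2.5 112.9] rv [-0.1   0.05  0.1 ] F [-0.2 -0.3 -2.4] w 0.675 g 43.8 q6 0.74
```

View pics/a3.png

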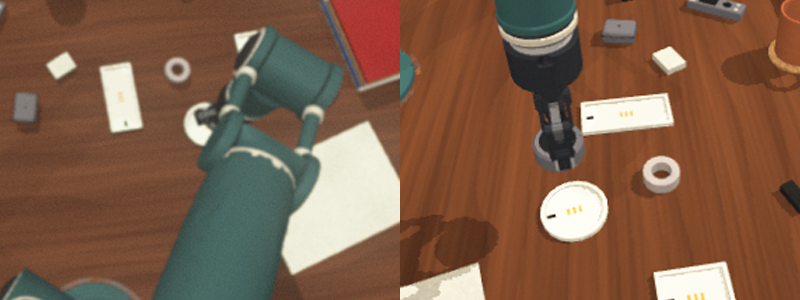

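The puck is held level at (560,150) in the side crop, above the round cradle at (574,211).

```bash
python3 -m jog '[{"dx":1.3,"dy":2.3,"dz":30,"ax":0,"ay":0,"az":0},{"dx":0,"dy":0,"dz":40,"ax":0,"ay":0,"az":0},{"dx":0,"dy":0,"dz":25,"ax":0,"ay":0,"az":0},{"dx":0,"dy":0,"dz":8,"ax":0,"ay":0,"az":0},{"dx":0,"dy":0,"dz":3,"ax":0,"ay":0,"az":0},{"dx":0,"dy":0,"dz":3,"ax":0,"ay":0,"az":0},{"dx":0,"dy":0,"dz":0,"ax":0,"ay":0,"az":0},{"dx":0,"dy":0,"dz":0,"ax":0,"ay":0,"az":0},{"dx":0,"dy":0,"dz":0,"ax":0,"ay":0,"az":0}]'; python3 go.py 397 -280.5 185 9.5
python3 -m jog '[{"dx":0,"dy":0,"dz":1.5,"ax":0,"ay":0,"az":0},{"dx":0,"dy":0,"dz":0,"ax":0,"ay":0,"az":0}]';python3 go.py 397 -280.5 185 9.5;python3 -m jog '[{"dx":0,"dy":0,"dz":1,"ax":0,"ay":0,"az":0},{"dx":0,"dy":0,"dz":0,"ax":0,"ay":0,"az":0}]';python3 go.py 397 -280.5 185 9.5
```

```text
time: 12.92
tool_pos: [0.3982, -0.2823, 0.1914]
tcp_rot: [3.128, 0.262, 0.004]
wrist_force: [-0.4, 0.3, -0.9]
width: 0.68
grip_force: 43.8
t 12.92 tcp [ 398.2 -282.3  191.4] phi 9.56 tilt 0.19 | d [-0.9 -2.   6.4] rv [ 0.14 -0.13  0.06] F [-0.4  0.3 -0.9] w 0.680 g 43.8 q6 0.74
time: 13.08
tool_pos: [0.3976, -0.282, 0.1889]
tcp_rot: [3.13, 0.261, 0.002]
wrist_force: [0.4, 0.4, -1.0]
width: 0.678
grip_force: 43.8
t 13.08 tcp [ 397.6 -282.   188.9] phi 9.54 tilt 0.09 | d [-0.3 -1.6  3.9] rv [ 0.07 -0.06  0.04] F [ 0.4  0.4 -1. ] w 0.678 g 43.8 q6 0.74
time: 13.25
tool_pos: [0.3972, -0.2818, 0.1873]
tcp_rot: [3.131, 0.261, 0.0]
wrist_force: [-0.6, -0.1, -0.6]
width: 0.675
grip_force: 43.8
t 13.25 tcp [ 397.2 -281.8  187.3] phi 9.54 tilt 0.01 | d [-0.  -1.3  2.3] rv [ 0.01 -0.01  0.04] F [-0.6 -0.1 -0.6] w 0.675 g 43.8 q6 0.74
```

```bash
for i in 1; do python3 -m jog '[{"dx":0,"dy":-1,"dz":1,"ax":0,"ay":0,"az":0},{"dx":0,"dy":0,"dz":0,"ax":0,"ay":0,"az":0}]';python3 -m jog '[{"dx":0,"dy":0,"dz":1,"ax":0,"ay":0,"az":0},{"dx":0,"dy":0,"dz":0,"ax":0,"ay":0,"az":0}]';python3 -m jog '[{"dx":0,"dy":0,"dz":0.8,"ax":0,"ay":0,"az":0},{"dx":0,"dy":0,"dz":0,"ax":0,"ay":0,"az":0}]'; done | grep -E 'pos|wrist'
```

```text
tool_pos: [0.397, -0.2806, 0.1859]
wrist_force: [-0.2, -0.0, -1.0]
tool_pos: [0.3971, -0.2807, 0.185]
wrist_force: [0.1, -0.2, -0.3]
tool_pos: [0.3972, -0.2808, 0.1849]
wrist_force: [-1.8, 1.0, 4.5]
```

```bash
python3 -m jog '[{"dx":0,"dy":0,"dz":-0.5,"ax":0,"ay":0,"az":0},{"dx":0,"dy":0,"dz":0,"ax":0,"ay":0,"az":0},{"dx":0,"dy":0,"dz":0,"ax":0,"ay":0,"az":0},{"dx":0,"dy":0,"dz":0,"ax":0,"ay":0,"az":0},{"dx":0,"dy":0,"dz":0,"ax":0,"ay":0,"az":0}]' 1; python3 -m jog '[{"dx":0,"dy":0,"dz":-10,"ax":0,"ay":0,"az":0},{"dx":0,"dy":0,"dz":-30,"ax":0,"ay":0,"az":0},{"dx":0,"dy":0,"dz":-40,"ax":0,"ay":0,"az":0},{"dx":0,"dy":0,"dz":-40,"ax":0,"ay":0,"az":0},{"dx":24,"dy":-27.6,"dz":0,"ax":0,"ay":0,"az":0},{"dx":24,"dy":-27.6,"dz":0,"ax":0,"ay":0,"az":0},{"dx":24,"dy":-27.6,"dz":0,"ax":0,"ay":0,"az":0},{"dx":24,"dy":-27.6,"dz":0,"ax":0,"ay":0,"az":0},{"dx":24,"dy":-27.6,"dz":0,"ax":0,"ay":0,"az":0},{"dx":24,"dy":-27.6,"dz":0,"ax":0,"ay":0,"az":0},{"dx":24,"dy":-27.6,"dz":0,"ax":0,"ay":0,"az":0},{"dx":24,"dy":-27.6,"dz":0,"ax":0,"ay":0,"az":0},{"dx":24,"dy":-27.6,"dz":0,"ax":0,"ay":0,"az":0},{"dx":24,"dy":-27.6,"dz":0,"ax":0,"ay":0,"az":0},{"dx":24,"dy":-27.6,"dz":0,"ax":0,"ay":0,"az":0},{"dx":24,"dy":-27.6,"dz":0,"ax":0,"ay":0,"az":0},{"dx":24,"dy":-27.6,"dz":0,"ax":0,"ay":0,"az":0},{"dx":24,"dy":-27.6,"dz":0,"ax":0,"ay":0,"az":0}]'; python3 -m jog '[{"dx":0,"dy":0,"dz":0,"ax":0,"ay":0,"az":6.9},{"dx":0,"dy":0,"dz":0,"ax":0,"ay":0,"az":6.9},{"dx":0,"dy":0,"dz":0,"ax":0,"ay":0,"az":6.9},{"dx":0,"dy":0,"dz":0,"ax":0,"ay":0,"az":6.9},{"dx":0,"dy":0,"dz":0,"ax":0,"ay":0,"az":6.9},{"dx":0,"dy":0,"dz":0,"ax":0,"ay":0,"az":6.9},{"dx":0,"dy":0,"dz":0,"ax":0,"ay":0,"az":0},{"dx":0,"dy":0,"dz":0,"ax":0,"ay":0,"az":0},{"dx":0,"dy":0,"dz":0,"ax":0,"ay":0,"az":0}]';python3 go.py 664.2 156.2 177 -31.7
 python3 - <<'E'
from workcell import optics
import cv2
c=[cv2.resize(optics.read_camera(n)["img"][:,:,::-1],None,fx=1.4,fy=1.4,interpolation=cv2.INTER_CUBIC) for n in("top","side")]
cv2.imwrite("pics/a4.png",cv2.hconcat([c[0][190:490,240:640],c[1][200:500,200:600]]))
E
```

```text
time: 14.17
tool_pos: [0.3972, -0.2807, 0.1849]
tcp_rot: [3.131, 0.262, 0.0]
wrist_force: [-0.9, 0.2, 0.2]
width: 0.997
grip_force: 0.0
time: 15.67
tool_pos: [0.665, 0.1578, 0.3056]
tcp_rot: [3.131, 0.262, 0.001]
wrist_force: [1.1, -0.6, 0.4]
width: 1.003
grip_force: 0.0
time: 16.42
tool_pos: [0.6643, 0.1561, 0.3053]
tcp_rot: [-3.022, 0.857, -0.0]
wrist_force: [0.3, -0.7, 0.0]
width: 0.999
grip_force: 0.0
t 16.42 tcp [664.3 156.1 305.3] phi -31.68 tilt 0.01 | d [ -0.2  -0.  128.3] rv [-0.01 -0.01  0.02] F [ 0.3 -0.7  0. ] w 0.999 g 0.0 q6 2.32
```

View pics/a4.png

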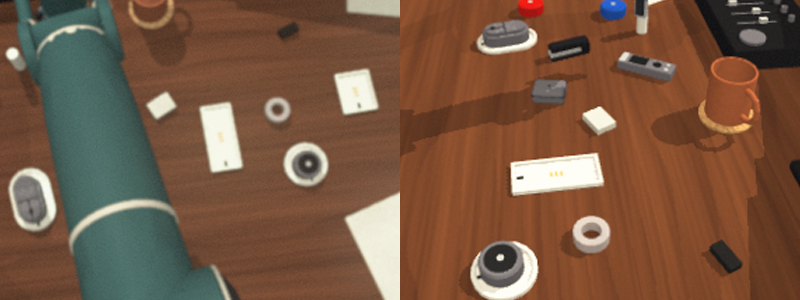

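The speakerphone sits flat in its round cradle, at (306,163) in the top crop. The recorder, at (646,66) in the side crop, is untouched. I'll descend on it.

```bash
python3 -m jog '[{"dx":0,"dy":0,"dz":30,"ax":0,"ay":0,"az":0},{"dx":0,"dy":0,"dz":40,"ax":0,"ay":0,"az":0},{"dx":0,"dy":0,"dz":32,"ax":0,"ay":0,"az":0},{"dx":0,"dy":0,"dz":15,"ax":0,"ay":0,"az":0},{"dx":0,"dy":0,"dz":9,"ax":0,"ay":0,"az":0},{"dx":0,"dy":0,"dz":0,"ax":0,"ay":0,"az":0},{"dx":0,"dy":0,"dz":0,"ax":0,"ay":0,"az":0},{"dx":0,"dy":0,"dz":0,"ax":0,"ay":0,"az":0},{"dx":0,"dy":0,"dz":0,"ax":0,"ay":0,"az":0},{"dx":0,"dy":0,"dz":0,"ax":0,"ay":0,"az":0}]'; python3 go.py 664.2 156.2 178 -31.7
python3 -m jog '[{"dx":0,"dy":0,"dz":0,"ax":0,"ay":0,"az":0},{"dx":0,"dy":0,"dz":0,"ax":0,"ay":0,"az":0},{"dx":0,"dy":0,"dz":0,"ax":0,"ay":0,"az":0},{"dx":0,"dy":0,"dz":0,"ax":0,"ay":0,"az":0},{"dx":0,"dy":0,"dz":0,"ax":0,"ay":0,"az":0},{"dx":0,"dy":0,"dz":0,"ax":0,"ay":0,"az":0},{"dx":0,"dy":0,"dz":0,"ax":0,"ay":0,"az":0},{"dx":0,"dy":0,"dz":0,"ax":0,"ay":0,"az":0},{"dx":0,"dy":0,"dz":0,"ax":0,"ay":0,"az":0}]' 0 40; python3 go.py 472.8 -111 177 2.8
```

```text
time: 17.35
tool_pos: [0.6654, 0.1562, 0.1812]
tcp_rot: [-3.019, 0.861, -0.005]
wrist_force: [-0.2, -0.4, 0.0]
width: 1.002
grip_force: 0.0
t 17.35 tcp [665.4 156.2 181.2] phi -31.85 tilt 0.22 | d [-1.   0.7  3.2] rv [-0.15 -0.16 -0.15] F [-0.2 -0.4  0. ] w 1.002 g 0.0 q6 2.32
time: 18.1
tool_pos: [0.6646, 0.1561, 0.1792]
tcp_rot: [-3.021, 0.862, -0.001]
wrist_force: [0.6, -0.0, 3.1]
width: 0.407
grip_force: 42.0
t 18.10 tcp [664.6 156.1 179.2] phi -31.85 tilt 0.03 | d [-22.  328.1   2. ] rv [-1.000e-02 -3.000e-02 -3.465e+01] F [ 0.6 -0.   3.1] w 0.407 g 42.0 q6 2.32
```

```bash
python3 -m jog '[{"dx":0,"dy":0,"dz":-20,"ax":0,"ay":0,"az":0},{"dx":0,"dy":0,"dz":-40,"ax":0,"ay":0,"az":0},{"dx":0,"dy":0,"dz":-40,"ax":0,"ay":0,"az":0},{"dx":0,"dy":0,"dz":-20,"ax":0,"ay":0,"az":0},{"dx":-2.4,"dy":36.4,"dz":0,"ax":0,"ay":0,"az":0},{"dx":-2.4,"dy":36.4,"dz":0,"ax":0,"ay":0,"az":0},{"dx":-2.4,"dy":36.4,"dz":0,"ax":0,"ay":0,"az":0},{"dx":-2.4,"dy":36.4,"dz":0,"ax":0,"ay":0,"az":0},{"dx":-2.4,"dy":36.4,"dz":0,"ax":0,"ay":0,"az":0},{"dx":-2.4,"dy":36.4,"dz":0,"ax":0,"ay":0,"az":0},{"dx":-2.4,"dy":36.4,"dz":0,"ax":0,"ay":0,"az":0},{"dx":-2.4,"dy":36.4,"dz":0,"ax":0,"ay":0,"az":0},{"dx":-2.4,"dy":36.4,"dz":0,"ax":0,"ay":0,"az":0}]'; python3 -m jog '[{"dx":0,"dy":0,"dz":0,"ax":0,"ay":0,"az":-6.9},{"dx":0,"dy":0,"dz":0,"ax":0,"ay":0,"az":-6.9},{"dx":0,"dy":0,"dz":0,"ax":0,"ay":0,"az":-6.9},{"dx":0,"dy":0,"dz":0,"ax":0,"ay":0,"az":-6.9},{"dx":0,"dy":0,"dz":0,"ax":0,"ay":0,"az":-6.9},{"dx":0,"dy":0,"dz":0,"ax":0,"ay":0,"az":0},{"dx":0,"dy":0,"dz":0,"ax":0,"ay":0,"az":0},{"dx":0,"dy":0,"dz":0,"ax":0,"ay":0,"az":0},{"dx":0,"dy":0,"dz":0,"ax":0,"ay":0,"az":0}]'; python3 go.py 472.8 -111 183.2 2.8
 python3 - <<'E'
from workcell import optics
import cv2
c=[cv2.resize(optics.read_camera(n)["img"][:,:,::-1],None,fx=1.4,fy=1.4,interpolation=cv2.INTER_CUBIC) for n in("top","side")]
cv2.imwrite("pics/a5.png",cv2.hconcat([c[0][190:490,240:640],c[1][180:480,200:600]]))
E
```

```text
time: 19.18
tool_pos: [0.4715, -0.1118, 0.2983]
tcp_rot: [3.021, -0.861, -0.002]
wrist_force: [-0.5, -0.1, -1.1]
width: 0.405
grip_force: 41.6
time: 19.93
tool_pos: [0.473, -0.1107, 0.2987]
tcp_rot: [-3.141, -0.07, 0.001]
wrist_force: [0.3, -0.2, -0.7]
width: 0.41
grip_force: 41.6
t 19.93 tcp [ 473.  -110.7  298.7] phi 2.54 tilt 0.02 | d [ -0.2   0.3 115.5] rv [-0.01  0.02 -0.26] F [ 0.3 -0.2 -0.7] w 0.410 g 41.6 q6 1.25
```

View pics/a5.png

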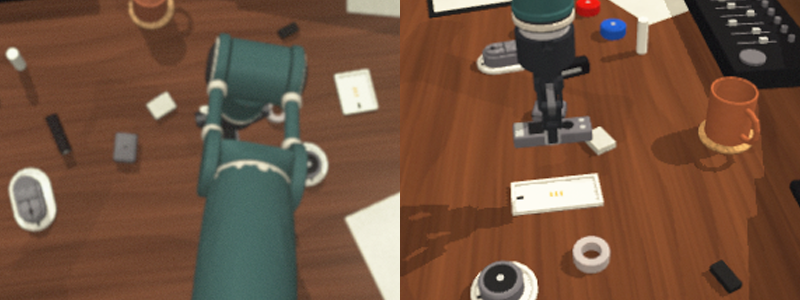

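The recorder is level at (553,131) in the side crop, parallel to its cradle at (556,195). I'll lower it.

```bash
python3 -m jog '[{"dx":0,"dy":0.3,"dz":30,"ax":0,"ay":0,"az":-0.3},{"dx":0,"dy":0,"dz":40,"ax":0,"ay":0,"az":0},{"dx":0,"dy":0,"dz":25,"ax":0,"ay":0,"az":0},{"dx":0,"dy":0,"dz":10,"ax":0,"ay":0,"az":0},{"dx":0,"dy":0,"dz":5,"ax":0,"ay":0,"az":0},{"dx":0,"dy":0,"dz":2,"ax":0,"ay":0,"az":0},{"dx":0,"dy":0,"dz":0,"ax":0,"ay":0,"az":0},{"dx":0,"dy":0,"dz":0,"ax":0,"ay":0,"az":0},{"dx":0,"dy":0,"dz":0,"ax":0,"ay":0,"az":0},{"dx":0,"dy":0,"dz":0,"ax":0,"ay":0,"az":0}]'; python3 go.py 472.8 -111 183.2 2.8
python3 -m jog '[{"dx":0,"dy":0,"dz":1,"ax":0,"ay":0,"az":0},{"dx":0,"dy":0,"dz":0,"ax":0,"ay":0,"az":0}]';python3 go.py 472.8 -111 183.2 2.8;python3 -m jog '[{"dx":0,"dy":0,"dz":0.7,"ax":0,"ay":0,"az":0},{"dx":0,"dy":0,"dz":0,"ax":0,"ay":0,"az":0}]';python3 go.py 472.8 -111 183.2 2.8
```

```text
time: 20.87
tool_pos: [0.474, -0.1114, 0.1883]
tcp_rot: [3.14, 0.081, 0.004]
wrist_force: [-0.2, 0.2, 0.4]
width: 0.409
grip_force: 41.6
t 20.87 tcp [ 474.  -111.4  188.3] phi 2.95 tilt 0.16 | d [-1.2 -0.4  5.1] rv [ 0.05 -0.15  0.15] F [-0.2  0.2  0.4] w 0.409 g 41.6 q6 1.24
time: 21.03
tool_pos: [0.4733, -0.1112, 0.1864]
tcp_rot: [3.14, 0.081, 0.001]
wrist_force: [0.3, -0.1, -0.2]
width: 0.411
grip_force: 41.6
t 21.03 tcp [ 473.3 -111.2  186.4] phi 2.95 tilt 0.06 | d [-0.5 -0.2  3.2] rv [ 0.02 -0.05  0.15] F [ 0.3 -0.1 -0.2] w 0.411 g 41.6 q6 1.24
time: 21.2
tool_pos: [0.4731, -0.1111, 0.1851]
tcp_rot: [-3.141, -0.081, 0.0]
wrist_force: [-0.5, 0.5, -1.0]
width: 0.409
grip_force: 41.6
t 21.20 tcp [ 473.1 -111.1  185.1] phi 2.95 tilt 0.01 | d [-0.3 -0.1  1.9] rv [-0.    0.    0.15] F [-0.5  0.5 -1. ] w 0.409 g 41.6 q6 1.24
```

```bash
(python3 -m jog '[{"dx":0,"dy":0,"dz":1,"ax":0,"ay":0,"az":0},{"dx":0,"dy":0,"dz":0,"ax":0,"ay":0,"az":0}]';python3 -m jog '[{"dx":0,"dy":0,"dz":0.7,"ax":0,"ay":0,"az":0},{"dx":0,"dy":0,"dz":0,"ax":0,"ay":0,"az":0}]';python3 -m jog '[{"dx":0,"dy":0,"dz":0.6,"ax":0,"ay":0,"az":0},{"dx":0,"dy":0,"dz":0,"ax":0,"ay":0,"az":0}]') | grep -E 'pos|wrist'
```

```text
tool_pos: [0.473, -0.1111, 0.1839]
wrist_force: [-0.3, -0.3, -1.5]
tool_pos: [0.4731, -0.1111, 0.1833]
wrist_force: [-0.4, -0.1, -1.5]
tool_pos: [0.4732, -0.1111, 0.1831]
wrist_force: [-2.0, 0.2, 2.9]
```

```bash
python3 -m jog '[{"dx":0,"dy":0,"dz":-0.5,"ax":0,"ay":0,"az":0},{"dx":0,"dy":0,"dz":0,"ax":0,"ay":0,"az":0},{"dx":0,"dy":0,"dz":0,"ax":0,"ay":0,"az":0},{"dx":0,"dy":0,"dz":0,"ax":0,"ay":0,"az":0},{"dx":0,"dy":0,"dz":0,"ax":0,"ay":0,"az":0},{"dx":0,"dy":0,"dz":0,"ax":0,"ay":0,"az":0}]' 1; python3 -m jog '[{"dx":0,"dy":0,"dz":-10,"ax":0,"ay":0,"az":0},{"dx":0,"dy":0,"dz":-30,"ax":0,"ay":0,"az":0},{"dx":0,"dy":0,"dz":-40,"ax":0,"ay":0,"az":0},{"dx":0,"dy":0,"dz":-40,"ax":0,"ay":0,"az":0},{"dx":1.3,"dy":-33.8,"dz":0,"ax":0,"ay":0,"az":0},{"dx":1.3,"dy":-33.8,"dz":0,"ax":0,"ay":0,"az":0},{"dx":1.3,"dy":-33.8,"dz":0,"ax":0,"ay":0,"az":0},{"dx":1.3,"dy":-33.8,"dz":0,"ax":0,"ay":0,"az":0},{"dx":1.3,"dy":-33.8,"dz":0,"ax":0,"ay":0,"az":0},{"dx":1.3,"dy":-33.8,"dz":0,"ax":0,"ay":0,"az":0},{"dx":0,"dy":0,"dz":0,"ax":0,"ay":0,"az":7},{"dx":0,"dy":0,"dz":0,"ax":0,"ay":0,"az":7},{"dx":0,"dy":0,"dz":0,"ax":0,"ay":0,"az":0},{"dx":0,"dy":0,"dz":0,"ax":0,"ay":0,"az":0},{"dx":0,"dy":0,"dz":0,"ax":0,"ay":0,"az":0},{"dx":0,"dy":0,"dz":0,"ax":0,"ay":0,"az":0}]';python3 go.py 470.2 91.6 177 -11
python3 -c "
import h;h.measure(['recorder_c','speaker_c','tape'])"
```

```text
time: 22.2
tool_pos: [0.4732, -0.1111, 0.1833]
tcp_rot: [3.141, 0.081, -0.0]
wrist_force: [0.7, 1.1, 0.2]
width: 1.002
grip_force: 0.0
time: 23.53
tool_pos: [0.4705, 0.0914, 0.3036]
tcp_rot: [3.127, -0.301, 0.0]
wrist_force: [-0.5, -0.4, -0.7]
width: 1.0
grip_force: 0.0
t 23.53 tcp [470.5  91.4 303.6] phi -10.98 tilt 0.01 | d [ -0.4  -0.2 126.6] rv [-0.   -0.01  0.02] F [-0.5 -0.4 -0.7] w 1.000 g 0.0 q6 1.90
recorder_c  top [ 472.9 -111.2] side [ 472.9 -110.1] yaw 2.9 2.9 rect 2.8 2.7 size [149.  73.] [143.  75.] tri [ 472.  -111.2    3.5] gap 0.5
speaker_c   top [ 395.5 -281.2] side [ 395.1 -280.1] yaw -66.3 -79.6 rect -53.1 80.8 size [95. 96.] [94. 91.] tri [ 395.1 -281.4    2.7] gap 0.3
tape        top [ 516.6 -238. ] side [ 516.3 -236.6] yaw -52.4 85.4 rect 83.7 84.2 size [57. 57.] [63. 52.] tri [ 516.3 -237.9    9.9] gap 0.2
```

```bash
python3 -m jog '[{"dx":0,"dy":0,"dz":30,"ax":0,"ay":0,"az":0},{"dx":0,"dy":0,"dz":40,"ax":0,"ay":0,"az":0},{"dx":0,"dy":0,"dz":31,"ax":0,"ay":0,"az":0},{"dx":0,"dy":0,"dz":15,"ax":0,"ay":0,"az":0},{"dx":0,"dy":0,"dz":9,"ax":0,"ay":0,"az":0},{"dx":0,"dy":0,"dz":0,"ax":0,"ay":0,"az":0},{"dx":0,"dy":0,"dz":0,"ax":0,"ay":0,"az":0},{"dx":0,"dy":0,"dz":0,"ax":0,"ay":0,"az":0},{"dx":0,"dy":0,"dz":0,"ax":0,"ay":0,"az":0},{"dx":0,"dy":0,"dz":0,"ax":0,"ay":0,"az":0}]'; python3 go.py 470.2 91.6 178 -11
python3 -m jog '[{"dx":0,"dy":0,"dz":0,"ax":0,"ay":0,"az":0},{"dx":0,"dy":0,"dz":0,"ax":0,"ay":0,"az":0},{"dx":0,"dy":0,"dz":0,"ax":0,"ay":0,"az":0},{"dx":0,"dy":0,"dz":0,"ax":0,"ay":0,"az":0},{"dx":0,"dy":0,"dz":0,"ax":0,"ay":0,"az":0},{"dx":0,"dy":0,"dz":0,"ax":0,"ay":0,"az":0},{"dx":0,"dy":0,"dz":0,"ax":0,"ay":0,"az":0},{"dx":0,"dy":0,"dz":0,"ax":0,"ay":0,"az":0},{"dx":0,"dy":0,"dz":0,"ax":0,"ay":0,"az":0}]' 0 40; python3 go.py 539.7 -415.5 178 3.1
```

```text
time: 24.47
tool_pos: [0.4714, 0.0919, 0.1799]
tcp_rot: [-3.126, 0.302, -0.005]
wrist_force: [-1.1, -0.4, -0.3]
width: 0.999
grip_force: 0.0
t 24.47 tcp [471.4  91.9 179.9] phi -11.04 tilt 0.17 | d [-1.1  0.6  1.9] rv [-0.06 -0.16 -0.04] F [-1.1 -0.4 -0.3] w 0.999 g 0.0 q6 1.90
time: 25.22
tool_pos: [0.4708, 0.0919, 0.1788]
tcp_rot: [-3.127, 0.302, -0.001]
wrist_force: [-0.7, 0.0, 5.8]
width: 0.525
grip_force: 42.3
t 25.22 tcp [470.8  91.9 178.8] phi -11.05 tilt 0.04 | d [164.8 484.8   0.8] rv [-1.000e-02 -4.000e-02 -1.415e+01] F [-0.7  0.   5.8] w 0.525 g 42.3 q6 1.90
```

```bash
python3 -m jog '[{"dx":0,"dy":0,"dz":-20,"ax":0,"ay":0,"az":0},{"dx":0,"dy":0,"dz":-40,"ax":0,"ay":0,"az":0},{"dx":0,"dy":0,"dz":-40,"ax":0,"ay":0,"az":0},{"dx":0,"dy":0,"dz":-20,"ax":0,"ay":0,"az":0},{"dx":11.8,"dy":34.6,"dz":0,"ax":0,"ay":0,"az":0},{"dx":11.8,"dy":34.6,"dz":0,"ax":0,"ay":0,"az":0},{"dx":11.8,"dy":34.6,"dz":0,"ax":0,"ay":0,"az":0},{"dx":11.8,"dy":34.6,"dz":0,"ax":0,"ay":0,"az":0},{"dx":11.8,"dy":34.6,"dz":0,"ax":0,"ay":0,"az":0},{"dx":11.8,"dy":34.6,"dz":0,"ax":0,"ay":0,"az":0},{"dx":11.8,"dy":34.6,"dz":0,"ax":0,"ay":0,"az":0},{"dx":11.8,"dy":34.6,"dz":0,"ax":0,"ay":0,"az":0},{"dx":11.8,"dy":34.6,"dz":0,"ax":0,"ay":0,"az":0},{"dx":11.8,"dy":34.6,"dz":0,"ax":0,"ay":0,"az":0},{"dx":11.8,"dy":34.6,"dz":0,"ax":0,"ay":0,"az":0},{"dx":11.8,"dy":34.6,"dz":0,"ax":0,"ay":0,"az":0},{"dx":11.8,"dy":34.6,"dz":0,"ax":0,"ay":0,"az":0},{"dx":11.8,"dy":34.6,"dz":0,"ax":0,"ay":0,"az":0}]'; python3 -m jog '[{"dx":0,"dy":0,"dz":0,"ax":0,"ay":0,"az":-7},{"dx":0,"dy":0,"dz":0,"ax":0,"ay":0,"az":-7},{"dx":0,"dy":0,"dz":0,"ax":0,"ay":0,"az":0},{"dx":0,"dy":0,"dz":0,"ax":0,"ay":0,"az":0},{"dx":0,"dy":0,"dz":0,"ax":0,"ay":0,"az":0},{"dx":0,"dy":0,"dz":0,"ax":0,"ay":0,"az":0}]'; python3 go.py 539.7 -415.5 182.8 3.1
 python3 - <<'E'
from workcell import optics
import cv2
c=[cv2.resize(optics.read_camera(n)["img"][:,:,::-1],None,fx=1.4,fy=1.4,interpolation=cv2.INTER_CUBIC) for n in("top","side")]
cv2.imwrite("pics/a6.png",cv2.hconcat([c[0][190:490,340:740],c[1][288:588,200:600]]))
E
```

```text
time: 26.72
tool_pos: [0.5394, -0.4169, 0.2972]
tcp_rot: [-3.126, 0.303, 0.002]
wrist_force: [0.1, -0.4, -0.7]
width: 0.529
grip_force: 41.6
time: 27.22
tool_pos: [0.5398, -0.4147, 0.2981]
tcp_rot: [-3.14, -0.079, 0.001]
wrist_force: [-0.4, 0.2, -0.6]
width: 0.534
grip_force: 41.7
t 27.22 tcp [ 539.8 -414.7  298.1] phi 2.88 tilt 0.03 | d [-1.000e-01  9.000e-01  1.153e+02] rv [-0.02  0.02 -0.22] F [-0.4  0.2 -0.6] w 0.534 g 41.7 q6 0.83
```

View pics/a6.png

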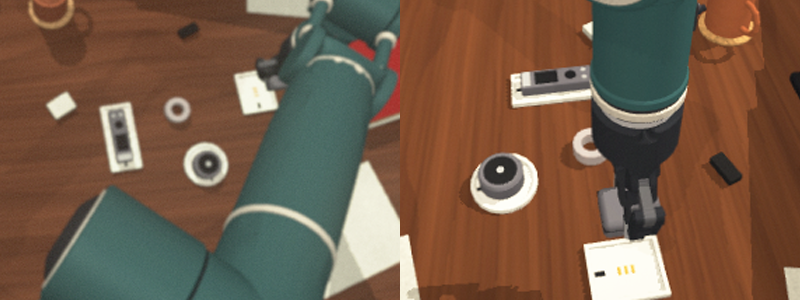

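The recorder lies centred in its cradle, at (119,137) in the top crop. The earbud case is held above its own cradle at (626,268) in the side crop. I'll lower it.

```bash
python3 -m jog '[{"dx":0,"dy":0.5,"dz":30,"ax":0,"ay":0,"az":-0.2},{"dx":0,"dy":0,"dz":40,"ax":0,"ay":0,"az":0},{"dx":0,"dy":0,"dz":25,"ax":0,"ay":0,"az":0},{"dx":0,"dy":0,"dz":10,"ax":0,"ay":0,"az":0},{"dx":0,"dy":0,"dz":5,"ax":0,"ay":0,"az":0},{"dx":0,"dy":0,"dz":2,"ax":0,"ay":0,"az":0},{"dx":0,"dy":0,"dz":0,"ax":0,"ay":0,"az":0},{"dx":0,"dy":0,"dz":0,"ax":0,"ay":0,"az":0},{"dx":0,"dy":0,"dz":0,"ax":0,"ay":0,"az":0},{"dx":0,"dy":0,"dz":0,"ax":0,"ay":0,"az":0},{"dx":0,"dy":0,"dz":0,"ax":0,"ay":0,"az":0},{"dx":0,"dy":0,"dz":0,"ax":0,"ay":0,"az":0}]'; python3 go.py 539.7 -415.5 182.8 3.1
python3 -m jog '[{"dx":0,"dy":0,"dz":0.8,"ax":0,"ay":0,"az":0},{"dx":0,"dy":0,"dz":0,"ax":0,"ay":0,"az":0}]';python3 go.py 539.7 -415.5 182.8 3.1
```

```text
time: 28.32
tool_pos: [0.54, -0.4159, 0.1872]
tcp_rot: [3.14, 0.086, 0.001]
wrist_force: [-0.8, -0.9, -0.4]
width: 0.529
grip_force: 41.7
t 28.32 tcp [ 540.  -415.9  187.2] phi 3.15 tilt 0.07 | d [-0.3 -0.5  4.4] rv [ 0.05 -0.05  0.05] F [-0.8 -0.9 -0.4] w 0.529 g 41.7 q6 0.82
time: 28.48
tool_pos: [0.5398, -0.4157, 0.1856]
tcp_rot: [-3.14, -0.086, 0.0]
wrist_force: [-0.4, 0.8, -0.5]
width: 0.528
grip_force: 41.7
t 28.48 tcp [ 539.8 -415.7  185.6] phi 3.15 tilt 0.00 | d [-0.1 -0.2  2.8] rv [-0.    0.    0.05] F [-0.4  0.8 -0.5] w 0.528 g 41.7 q6 0.82
```

```bash
(python3 -m jog '[{"dx":0,"dy":0,"dz":1,"ax":0,"ay":0,"az":0},{"dx":0,"dy":0,"dz":0,"ax":0,"ay":0,"az":0}]';python3 -m jog '[{"dx":0,"dy":0,"dz":1,"ax":0,"ay":0,"az":0},{"dx":0,"dy":0,"dz":0,"ax":0,"ay":0,"az":0}]';python3 -m jog '[{"dx":0,"dy":0,"dz":0.7,"ax":0,"ay":0,"az":0},{"dx":0,"dy":0,"dz":0,"ax":0,"ay":0,"az":0}]') | grep -E 'pos|wrist'
```

```text
tool_pos: [0.5397, -0.4157, 0.1842]
wrist_force: [-0.7, 0.4, -0.3]
tool_pos: [0.5397, -0.4157, 0.1832]
wrist_force: [0.2, 0.1, -0.5]
tool_pos: [0.5399, -0.4158, 0.1829]
wrist_force: [-1.1, -0.6, -1.1]
```

```bash
(python3 -m jog '[{"dx":0,"dy":0,"dz":0.5,"ax":0,"ay":0,"az":0},{"dx":0,"dy":0,"dz":0,"ax":0,"ay":0,"az":0}]') | grep -E 'pos|wrist'; python3 -m jog '[{"dx":0,"dy":0,"dz":-0.5,"ax":0,"ay":0,"az":0},{"dx":0,"dy":0,"dz":0,"ax":0,"ay":0,"az":0},{"dx":0,"dy":0,"dz":0,"ax":0,"ay":0,"az":0},{"dx":0,"dy":0,"dz":0,"ax":0,"ay":0,"az":0},{"dx":0,"dy":0,"dz":0,"ax":0,"ay":0,"az":0},{"dx":0,"dy":0,"dz":0,"ax":0,"ay":0,"az":0}]' 1; python3 -m jog '[{"dx":0,"dy":0,"dz":-10,"ax":0,"ay":0,"az":0},{"dx":0,"dy":0,"dz":-30,"ax":0,"ay":0,"az":0},{"dx":0,"dy":0,"dz":-40,"ax":0,"ay":0,"az":0},{"dx":0,"dy":0,"dz":-40,"ax":0,"ay":0,"az":0},{"dx":0,"dy":0,"dz":-40,"ax":0,"ay":0,"az":0},{"dx":-15,"dy":35,"dz":0,"ax":0,"ay":0,"az":0},{"dx":-15,"dy":35,"dz":0,"ax":0,"ay":0,"az":0},{"dx":-15,"dy":35,"dz":0,"ax":0,"ay":0,"az":0},{"dx":-15,"dy":35,"dz":0,"ax":0,"ay":0,"az":0},{"dx":-15,"dy":35,"dz":0,"ax":0,"ay":0,"az":0},{"dx":-15,"dy":35,"dz":0,"ax":0,"ay":0,"az":0},{"dx":0,"dy":0,"dz":0,"ax":0,"ay":0,"az":0},{"dx":0,"dy":0,"dz":0,"ax":0,"ay":0,"az":0},{"dx":0,"dy":0,"dz":0,"ax":0,"ay":0,"az":0},{"dx":0,"dy":0,"dz":0,"ax":0,"ay":0,"az":0}]'
python3 - <<'E'
import h,cv2
from workcell import optics
cams={n:optics.read_camera(n) for n in("top","side")}
h.measure(['stapler','tape'],cams)
cv2.imwrite("pics/a7.png",cv2.resize(cams['top']['img'][130:330,80:460,::-1],None,fx=2.1,fy=2.1,interpolation=cv2.INTER_CUBIC))
cv2.imwrite("pics/a8.png",cv2.resize(cams['side']['img'][100:420,170:400,::-1],None,fx=1.85,fy=1.85,interpolation=cv2.INTER_CUBIC))
E
```

```text
tool_pos: [0.5399, -0.4158, 0.1829]
wrist_force: [-1.5, 0.4, 3.1]
time: 29.65
tool_pos: [0.5398, -0.4158, 0.1827]
tcp_rot: [-3.14, -0.086, 0.0]
wrist_force: [-0.1, -0.5, 0.1]
width: 0.999
grip_force: 0.0
time: 30.9
tool_pos: [0.4621, -0.6294, 0.3432]
tcp_rot: [-3.14, -0.088, -0.0]
wrist_force: [-0.3, 0.1, -0.2]
width: 0.997
grip_force: 0.0
stapler     top [513.7 228.5] side [435.1 298.1] yaw 18.3 45.2 rect 18.4 33.4 size [88. 21.] [240. 176.] tri [466.9 212.7  76. ] gap 67.2
tape        top [ 516.6 -238. ] side [ 574.9 -442.1] yaw -48.6 60.5 rect 83.7 -87.6 size [58. 57.] [25. 32.] tri [ 605.1 -310.8 -307.2] gap 39.5
```

View pics/a7.png

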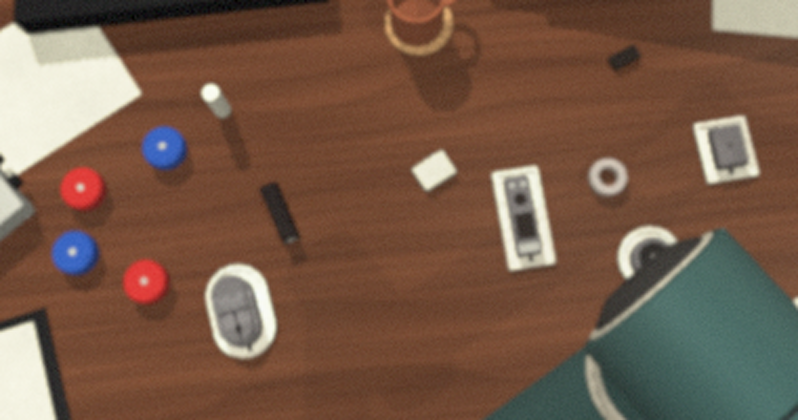

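View pics/a8.png

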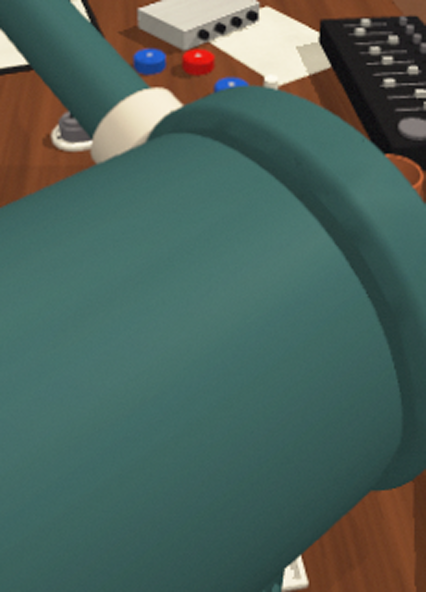

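In the top view all four gadgets are in their cradles, and the stapler and tape have not moved (the top-view measurements are unchanged). The arm blocks the side view. One numeric check of the centring from the top view:

Run:
```python
import h,cv2,numpy as np
from workcell import optics
c=optics.read_camera('top')
T={'mouse':((385,295.2),.032,9.6),'recorder':((472.8,-111.2),.020,2.8),'earbud':((539.6,-415.5),.026,3.1)}
im=cv2.resize(c['img'],None,fx=4,fy=4,interpolation=cv2.INTER_CUBIC)
for n,((x,y),H,yaw) in T.items():
    k=h.contour(c,h.S[n+'_c'][0]); 
    m=np.zeros(im.shape[:2],np.uint8); cv2.fillPoly(m,[np.int32(k*4+1.5)],1); m=cv2.erode(m,np.ones((13,13)))
    g=((im.max(2)<150)&(m>0)).astype(np.uint8); g=cv2.morphologyEx(g,cv2.MORPH_OPEN,np.ones((9,9)))
    q=max(cv2.findContours(g,0,cv2.CHAIN_APPROX_NONE)[0],key=cv2.contourArea).reshape(-1,2)
    P=h.cast(c,(q+.5)/4-.5,.004+H/2); r=cv2.minAreaRect(np.float32(P*1e3)); C,Y=h.yawPCA(P)
    print(n,(C*1e3).round(1),'rect',np.round(r[0],1),np.round(r[1]),round(r[2],1),'yaw',round(Y,1),'want',x,y,yaw)
```

```text
mouse [382.5 296.7] rect [381.9 296.5] [102.  56.] 11.2 yaw 14.2 want 385 295.2 9.6
recorder [ 474.6 -109. ] rect [ 476.  -109.5] [81. 34.] 2.8 yaw 3.6 want 472.8 -111.2 2.8
earbud [ 537.9 -413.6] rect [ 535.7 -413.8] [67. 48.] 2.2 yaw 0.1 want 539.6 -415.5 3.1
```

```bash
python3 -c "
from workcell import bot
print(bot.finish_job())"
```

```text
the job is handed in; nothing more can be done
None
```

The mouse, speakerphone, recorder and earbud case are each flat in their own cradle and the job is handed in at about 31 s. The final top view puts all but the speakerphone within about 4 mm of centre (it was partly hidden by the arm and judged by eye), and the stapler and tape have not moved.

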